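Read a vial in the photometer against the preset mark

ROBOT

A 6-joint arm with a two-finger parallel gripper is mounted at the origin on a cart in front of the work surface, level with it; the furniture and walls round the work are solid. World frame = base frame: x ahead of the robot, y to its left, z up, the work surface at z = 0. Lengths are in m, angles in rad, forces in N, time in s.
With the tool pointing down it reaches from about 0.275 to 0.975 m from the base axis. Payload 8.4 kg.
Tool frame: the origin (TCP) lies on the centre line of the jaws, within the pads' length; the fingertips stand 25 mm ahead of it and the grasp point (between the pads) lies 6 mm ahead of it (bot.tip_reach is the distance from the TCP to the fingertips, in m); z points along the fingers, y is the line along which they close (so a half turn about z gives the same grasp; the last joint's range is limited). The gripper opens to 92 mm and grips with 3 to 60 N. Pads are 20 mm wide; open, the fingers measure 128 mm over their backs; the gripper's body (75 mm by 189 mm) begins 69 mm behind the grasp point.
Start: joints at [-1.324, 0.353, 1.633, -0, 1.155, -0.002], TCP at [0.154, -0.606, 0.24] pointing down, gripper open.
Joint ranges: [-2.63, 2.63], [-0.92, 2.1], [0.06, 2.66], [-1.3, 4.44], [0, 2.69], [-3.02, 3.02]. Speed limits (rad/s): [2.22, 2.22, 2.79, 3.14, 3.14, 3.14].

INTERFACE

Orientations are given as a 3x3 rotation matrix whose columns are the frame's x, y, z axes.
In Python, from workcell import bot gives the robot as it stands.
- The arm moves only by the tool creep_tool, called after "Call:" as name(argument=value, ...) on one line, values as JSON. Schema: {"type":"object","properties":{"increments":{"type":"array","items":{"type":"array","items":{"type":"number"},"minItems":7,"maxItems":7},"minItems":1,"maxItems":8},"grip_force":{"type":"number"},"only":{"type":"string"},"quiet":{"type":"boolean"},"lines":{"type":"string"}},"required":["increments"],"additionalProperties":false}. increments is a list of rows, 1 to 8 of them, each of 7 numbers: the finger opening in m, then dx, dy, dz in units of 20 mm, then a rotation vector rx, ry, rz in rad; each row shifts and turns the commanded pose from where the row before left it, along the tool's axes as they then stand; what a row does not reach is not made up. A row lasts 1/8 s, in which the tool goes at most 0.0625 m and 0.188 rad, less where a joint would pass 70% of its speed; a pose out of reach is approached as far as the arm can. The fingers move at their own pace and stop on an object; grip_force is the grip in N (left out, the last holds). Time passes only in rows, so rows that do not move let the fingers close. The tool returns the time, the measured TCP pose, the force, the opening and the grip force at its end. only (a regular expression) keeps the lines of the reply that match it, lines (a string "A,B") keeps lines A to B, and quiet returns only ok. Input that does not fit is refused with a message, and nothing moves.
- bot.get_obs(): the state, without advancing time (a new reading comes with each control period).
- bot.capture(name): name is "scene" or "top" or "wrist"; returns the picture (384x512x3 uint8, red, green, blue); there is no depth.
- bot.camera_model(name): a dict with "fovy" (degrees; the focal length in pixels is half the picture's height over the tangent of half this angle, whatever the lens; pixels are square), "cx", "cy" (the principal point, pixels), "k1" (the pictures are not rectified: a ray, as slopes to the right and down, at radius r is drawn at 1 + k1 r^2 times it, then the intrinsics apply), "pose" (4x4, takes a point from camera to world coordinates). Camera axes: x right, y up, looking along -z (the intrinsics and any distortion apply to the point x, -y, -z); pixel columns grow to the right and rows downward; lengths in m; the calibration is good to about 2 mm. A picture is of the moment at which its call begins: read the wrist's pose just before it. camera_model takes no time and is no camera call; for the wrist camera it gives the pose at the moment of the call.
- bot.sign_off(): hands the job in; it is judged then, once.
The state is a dict: "time": time; "q": joint angles; "joint_vel": joint speeds; "joint_torque": joint torques, N m; "position": TCP position; "eef_rot": TCP orientation; "ft_force": force on the tool from outside, world axes, zero at the start; "torque": the same for the moment, N m; "grip_width": finger opening in m; "grip_force": force on a finger pad.
Only numpy, scipy, OpenCV 4.12 (cv2) and the standard library are available. Lean on these libraries where they do the work, as an engineer would, in place of code of your own. Each camera call takes 0.05 s, during which the arm holds its last target. There are 200 camera calls.

TASK

Take a reading in the vial photometer: seat the sample vial upright and fully down in its round well, then put the black light cap over it so that it stands flat on the deck round the well's collar. Only when the cap is on, pull the spring-return knob at the photometer's front straight out until the slide's pointer lines up with the line on the rider, and keep it there: the program finishes while the gripper is still holding the knob at the mark. Tip neither the vial nor the cap over, do not shift the rider, and leave the beaker, the rubber stopper and the timer where they stand.

Things in the scene. Friction and masses are not known exactly. Their poses are not given: they have to be found in the camera images.
- photometer: bench photometer, fixed, white and grey casing 170 (x) x 160 (y) mm; flat deck 70 mm above the bench. Origin: centre of its underside, on the bench; x points from the front (85 mm before the origin) to the back, y to its left, z up; turned by up to 0.25 rad. The well is in a black block at the rear right of the deck; slot, scale and rider at the front left; read-out window at the front right
- well_floor (a point): centre of the floor of the vial well, 42 mm above the bench, at (30, -26, 42) mm in the photometer's frame. The bore is 31 mm wide and 32 mm deep below the top of its collar
- well_mouth (a point): centre of the well's mouth, at the top of an aluminium collar 37 mm in outer diameter that stands 4 mm above the deck
- sample_vial: the sample vial: clear glass, black screw cap, 28 mm diameter, 57 mm high (cap: top 10 mm, 22 mm wide), 30 g, standing by itself at the front, left or right of the photometer (the light cap stands on the other side); two more vials far back right belong to no step. Origin: centre of its underside. Seated, its top is 29 mm above the deck
- light_cap: black light cap, a round cup turned mouth down, 50 mm high: a skirt 49 mm outside and 44 mm inside diameter, 32 mm deep, under a solid knurled head 53 mm in diameter, 18 mm high; 60 g, standing mouth down at the front on the other side. Origin: centre of its open rim, the plane it stands on, z up. On the photometer it stands on the deck, round the collar, over the vial
- pull_knob (a point): round black knob on the slide, axis level along the photometer's x, 28 mm long, 22 mm diameter over its middle, 25 mm flange at the front end. This point: its centre, at (-109, 36, 48) mm in the photometer's frame at rest; it moves out along the photometer's -x. Can be pinched from above across the photometer's y; a 10 mm rod joins it to the front face
- wedge_slide (a joint): how far the slide is pulled out, m: 0 at rest (in), at most 0.050. A spring pulls it back in: 3 N at rest, growing by 1.2 N per cm; it does not latch and returns when let go
- pointer_tip (a point): tip of the dark pointer that is fixed to the slide and runs in the slot on the deck; it travels with the knob
- rider (a joint): setting of the rider on the scale, m: the pull of the slide at which the pointer stands exactly at the rider's line (0.018 to 0.036). Stiff; it stays where it is
- rider_line (a point): index line on the aluminium rider (12 x 10 x 10 mm block with a thin tongue) at the scale beside the slot; the line runs along the photometer's y. The pointer is at the mark when pointer_tip has the same x as this point in the photometer's frame; the scale's lines are 5 mm apart
- beaker: small glass beaker 45 mm wide, 60 mm high, right of the photometer; leave alone. Origin: centre of its underside
- stopper: red rubber stopper 29 mm wide, 26 mm high, behind left of the photometer; leave alone. Origin: centre of its underside
- timer: white timer 55 x 60 x 18 mm, at the far right; leave alone. Origin: centre of its underside

How it is judged:
By the outcome, as a careful person would: the job done as asked, in the order asked, and still so for the second after the job is handed in, while the arm keeps its last pose, push and grip.
It also fails if it takes over 72 s, if anything falls off the work surface, if the arm or the gripper's body presses on something with over 40 N, if the wrist force passes 120 N, or if a joint passes its speed limit or range.

## Working session

There is one attempt and no reset: what is moved stays moved. The work goes in short steps, Python scripts to look and compute and a tool call to move; the robot and the scene stay as the last step left them, time stands still between calls to the robot, and variables do not carry over. Pictures are saved under pics/ and viewed, at most 13 in all, crops included, and the job is handed in when it is done.

```bash
mkdir -p pics; ls; python3 - <<'E'
from workcell import bot
import cv2,numpy as np
for n in("scene","top"):
    cv2.imwrite(f"pics/{n}0.png",bot.capture(n)[:,:,::-1])
    m=bot.camera_model(n);print(n,m)
o=bot.get_obs();print(o['time'],o['position'],o['eef_rot'])
E
```

```text
pics
workcell.py
scene {'fovy': 48.40293977181947, 'cx': 256.0551342533008, 'cy': 197.12406899746705, 'k1': -0.07124135672030026, 'pose': array([[-0.75974895,  0.234047  , -0.60663295, -0.12633288],
       [-0.64991288, -0.30185541,  0.69749306,  0.69464532],
       [-0.01986928,  0.92417819,  0.38144448,  0.55554112],
       [ 0.        ,  0.        ,  0.        ,  1.        ]])}
top {'fovy': 57.39643067385792, 'cx': 254.0359601634105, 'cy': 191.67754955004042, 'k1': -0.06645892529358982, 'pose': array([[-5.32383921e-03,  9.90706669e-01, -1.35911564e-01,
         4.23620809e-01],
       [-9.99985742e-01, -5.21790494e-03,  1.13566556e-03,
        -1.37017346e-01],
       [ 4.15937820e-04,  1.35915672e-01,  9.90720322e-01,
         1.10179088e+00],
       [ 0.00000000e+00,  0.00000000e+00,  0.00000000e+00,
         1.00000000e+00]])}
0.1 [ 0.15376636 -0.60537258  0.2389596 ] [[ 9.69222517e-01  2.46186128e-01 -3.20844232e-04]
 [ 2.46186336e-01 -9.69221815e-01  1.16702959e-03]
 [-2.36627310e-05 -1.21009883e-03 -9.99999268e-01]]
```

View pics/top0.png

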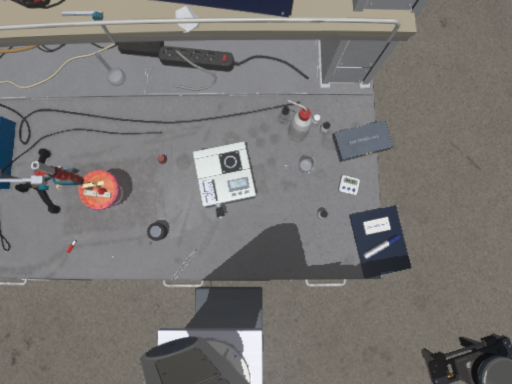

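View pics/scene0.png

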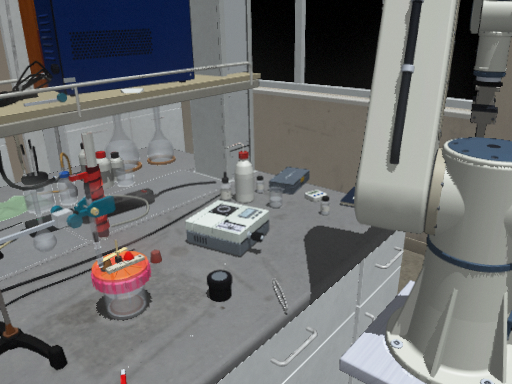

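The top view shows the light cap at about (157,231), the photometer at about (224,174) with its knob at (221,212), the vial at about (322,213), the beaker at (306,164) and the timer at (349,185). I'll zoom in for corner positions.

```bash
cat > h.py <<'E'
from workcell import bot
import cv2,numpy as np
def KD(m):
    f=192/np.tan(np.radians(m['fovy'])/2)
    return np.array([[f,0,m['cx']],[0,f,m['cy']],[0,0,1]]),np.array([m['k1'],0,0,0,0.])
def ray(m,u,v):
    K,D=KD(m);x,y=cv2.undistortPointsIter(np.array([[[u,v]]],float),K,D,None,None,(3,50,1e-9))[0,0]
    return m['pose'][:3,3],m['pose'][:3,:3]@np.array([x,-y,-1])
def onz(m,u,v,z):
    c,d=ray(m,u,v);return c+d*(z-c[2])/d[2]
def proj(m,P):
    K,D=KD(m);T=m['pose'];p=(np.atleast_2d(P)-T[:3,3])@T[:3,:3]*[1,-1,-1]
    return cv2.projectPoints(p,np.zeros(3),np.zeros(3),K,D)[0][:,0]
E
python3 - <<'E'
import cv2
i=cv2.imread('pics/top0.png')
cv2.imwrite('pics/c1.png',cv2.resize(i[130:250,140:340],None,fx=4,fy=4,interpolation=cv2.INTER_CUBIC))
E
```

```text
(no output)
```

View pics/c1.png

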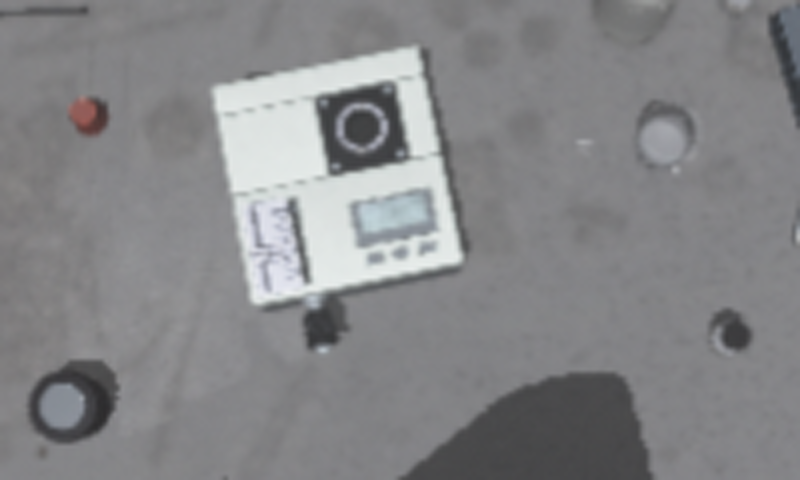

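```bash
python3 - <<'E'
from h import *
np.set_printoptions(precision=4,suppress=True)
m=bot.camera_model('top')
g=lambda a,b,z:onz(m,140+(a+.5)/4-.5,130+(b+.5)/4-.5,z)
loc=np.array([[.085,.08],[.085,-.08],[-.085,-.08],[-.085,.08],[.03,-.026]])
W=np.array([g(*p)[:2] for p in[(213,87,.07),(420,46,.07),(463,264,.07),(254,306,.07),(361,127,.074)]])
a=loc-loc.mean(0);b=W-W.mean(0)
th=np.arctan2((a[:,0]*b[:,1]-a[:,1]*b[:,0]).sum(),(a*b).sum())
R=np.array([[np.cos(th),-np.sin(th)],[np.sin(th),np.cos(th)]]);t=W.mean(0)-R@loc.mean(0)
print(th,t,'res',W-loc@R.T-t)
print('vial',g(735,333,.057),'cap',g(68,405,.05),'well',R@[.03,-.026]+t,'knob',R@[-.109,.036]+t,'beaker',g(663,140,.06))
print(bot.camera_model('wrist'))
E
```

```text
0.19515807342525837 [ 0.6215 -0.0481] res [[-0.0002 -0.0007]
 [-0.0003 -0.0004]
 [-0.0003  0.0009]
 [ 0.0002 -0.0013]
 [ 0.0006  0.0015]]
vial [ 0.5019 -0.3453  0.057 ] cap [0.4508 0.1545 0.05  ] well [ 0.656  -0.0678] knob [ 0.5076 -0.0339] beaker [ 0.6486 -0.2945  0.06  ]
{'fovy': 61.56001613455918, 'cx': 253.58991615967682, 'cy': 194.52205293316584, 'k1': -0.01708871638063961, 'pose': array([[ 0.2468,  0.9333,  0.2608,  0.2265],
       [-0.9691,  0.238 ,  0.0652, -0.5868],
       [-0.0012, -0.2688,  0.9632,  0.3834],
       [ 0.    ,  0.    ,  0.    ,  1.    ]])}
```

Units first: shifts go in units of 20 mm. So 0.056 m is 2.8, -0.0268 m is -1.34.

```bash
cat >> h.py <<'E'
def to(x,y,z):
    o=bot.get_obs();R=o['eef_rot'];d=R.T@(np.array([x,y,z])-o['position'])
    w=cv2.Rodrigues(R.T@np.array([[C,S,0],[S,-C,0],[0,0,-1]]).T)[0].ravel()
    print('t',round(o['time'],2),'tcp',o['position'].round(4),'F',o['ft_force'].round(1),'d',d.round(4),'rot',w.round(4))
C,S=np.cos(.195),np.sin(.195)
E
```

Call:
creep_tool(increments=[[0.09, 0, 0, 0, 0, 0, 0.054], [0.09, 2.8, -1.34, 0, 0, 0, 0], [0.09, 2.8, -1.34, 0, 0, 0, 0], [0.09, 2.8, -1.34, 0, 0, 0, 0], [0.09, 2.8, -1.34, 0, 0, 0, 0], [0.09, 2.8, -1.34, 0, 0, 0, 0], [0.09, 2.8, -1.34, 0, 0, 0, 0], [0.09, 2.8, -1.34, 0, 0, 0, 0]])

```text
time: 1.1
position: [0.5035, -0.3443, 0.2394]
eef_rot: [[0.981, 0.194, -0.0], [0.194, -0.981, 0.0], [-0.0, -0.0, -1.0]]
ft_force: [0.2, -0.5, -0.9]
grip_width: 0.0896
grip_force: 0.0
```

Call:
creep_tool(increments=[[0.06, 0, 0, 0, 0, 0, 0], [0.06, 0, 0, 0, 0, 0, 0]])

```text
time: 1.35
position: [0.5017, -0.3457, 0.2391]
eef_rot: [[0.981, 0.195, -0.001], [0.195, -0.981, 0.0], [-0.001, -0.0, -1.0]]
ft_force: [-0.2, 0.6, 0.4]
grip_width: 0.072
grip_force: 0.0
```

```bash
python3 - <<'E'
from h import *
to(.5019,-.3453,.14)
m=bot.camera_model('wrist');i=bot.capture('wrist')
u,v=proj(m,[.5019,-.3453,.057])[0];print(u,v,m)
cv2.imwrite('pics/w1.png',i[:,:,::-1])
E
```

```text
t 1.35 tcp [ 0.5017 -0.3457  0.2391] F [-0.2  0.6  0.4] d [ 0.0004 -0.0003  0.0991] rot [-0.0005  0.0011  0.0008]
253.42732823279204 179.12762905780815 {'fovy': 61.56001613455918, 'cx': 253.58991615967682, 'cy': 194.52205293316584, 'k1': -0.01708871638063961, 'pose': array([[ 1.95062063e-01,  9.44383500e-01,  2.64746286e-01,
         5.75420497e-01],
       [-9.80790789e-01,  1.87950282e-01,  5.21931002e-02,
        -3.31006201e-01],
       [-4.68836431e-04, -2.69841613e-01,  9.62904608e-01,
         3.83479219e-01],
       [ 0.00000000e+00,  0.00000000e+00,  0.00000000e+00,
         1.00000000e+00]])}
```

View pics/w1.png

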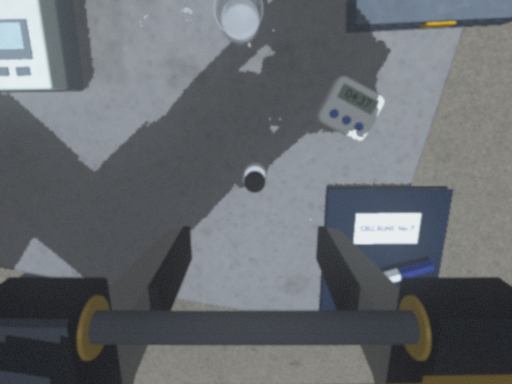

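The vial's cap is at (255,181) against a predicted (253,179), so it is within 2 mm. I'm descending to grasp.

Converted, 0.06 m is 3, 0.031 m is 1.55.

Call:
creep_tool(increments=[[0.06, 0, 0, 3, 0, 0, 0], [0.06, -0.05, 0, 3, 0, 0, 0], [0.06, 0, 0, 1.5, 0, 0, 0], [0.06, 0, 0, 1.55, 0, 0, 0], [0.06, 0, 0, 0, 0, 0, 0], [0.02, 0, 0, 0, 0, 0, 0], [0.02, 0, 0, 0, 0, 0, 0], [0.02, 0, 0, 0, 0, 0, 0]], grip_force=15)

```text
time: 2.4
position: [0.5017, -0.3465, 0.0598]
eef_rot: [[0.981, 0.193, 0.002], [0.193, -0.981, -0.001], [0.001, 0.001, -1.0]]
ft_force: [0.3, 0.1, -0.5]
grip_width: 0.0321
grip_force: 0.0
```

Call:
creep_tool(increments=[[0.02, 0, 0, 0, 0, 0, 0], [0.02, 0, 0, -2.5, 0, 0, 0], [0.02, 0, 0, -2.5, 0, 0, 0], [0.02, 0, 0, 0, 0, 0, 0]])

```text
time: 2.9
position: [0.5034, -0.3474, 0.1629]
eef_rot: [[0.981, 0.194, 0.006], [0.194, -0.981, -0.004], [0.005, 0.005, -1.0]]
ft_force: [0.2, 0.0, -1.0]
grip_width: 0.0261
grip_force: 15.0
```

```bash
python3 - <<'E'
from h import *
to(.656,-.0678,.16)
m=bot.camera_model('wrist');i=bot.capture('wrist');T=bot.get_obs()['position']
print(proj(m,T+[0,0,.057-.058]))
cv2.imwrite('pics/w2.png',cv2.resize(i[130:330,150:360,::-1],None,fx=3,fy=3,interpolation=cv2.INTER_CUBIC)[:600])
E
```

```text
t 2.9 tcp [ 0.5034 -0.3474  0.1629] F [ 0.2  0.  -1. ] d [ 0.2039 -0.2448  0.0026] rot [ 0.0053 -0.0052 -0.    ]
[[251.6649921  260.98940656]]
```

View pics/w2.png

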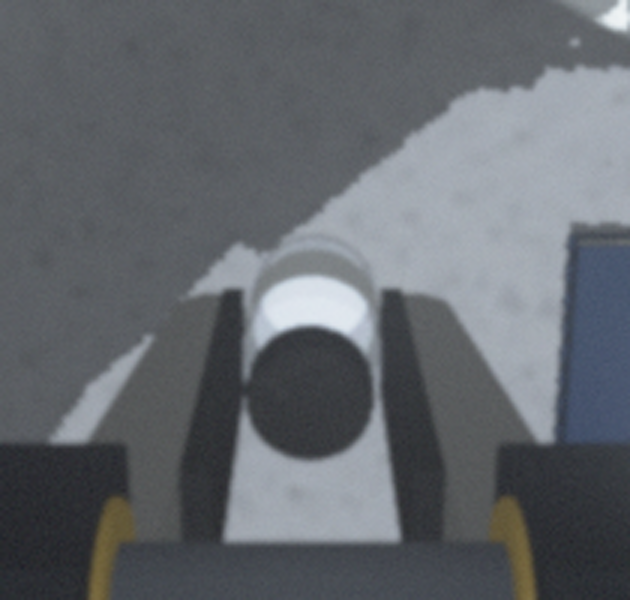

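The vial is held upright, with its cap at about (253,260), as predicted for a centred grasp. Next I move near the well and measure it with the wrist camera.

Call:
creep_tool(increments=[[0.02, 1.25, -2.45, -0.2, 0, 0, 0], [0.02, 1.25, -2.45, -0.2, 0, 0, 0], [0.02, 1.25, -2.45, -0.2, 0, 0, 0], [0.02, 1.25, -2.45, -0.2, 0, 0, 0], [0.02, 1.25, -2.45, -0.2, 0, 0, 0], [0.02, 0, 0, 0, 0.005, -0.005, 0], [0.02, 0, 0, 0, 0, 0, 0], [0.02, 0, 0, 0, 0, 0, 0]])

```text
time: 3.95
position: [0.5757, -0.0826, 0.1778]
eef_rot: [[0.981, 0.192, -0.007], [0.192, -0.981, 0.004], [-0.006, -0.005, -1.0]]
ft_force: [-0.6, -0.0, -0.4]
grip_width: 0.0256
grip_force: 15.0
```

```bash
python3 - <<'E'
from h import *
to(.656,-.0678,.16)
m=bot.camera_model('wrist');i=bot.capture('wrist');np.save('pics/w3.npy',m['pose'])
print(proj(m,[[.656,-.0678,.074],[.6566,-.0663,.074]]))
cv2.imwrite('pics/w3.png',i[:,:,::-1])
E
```

```text
t 3.95 tcp [ 0.5757 -0.0826  0.1778] F [-0.6 -0.  -0.4] d [0.0818 0.001  0.0173] rot [-0.0052  0.0063 -0.0015]
[[255.83931841  94.47532043]
 [253.99559212  93.22849619]]
```

View pics/w3.png

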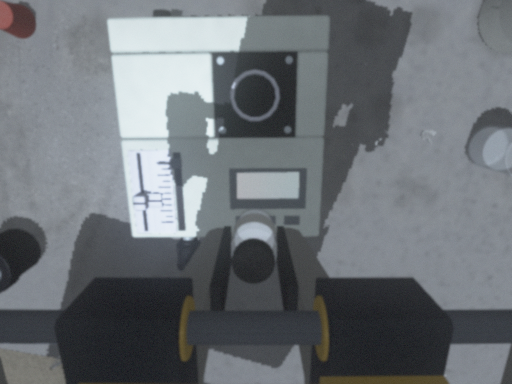

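Call:
creep_tool(increments=[[0.02, 0, 0, 0, -0.005, 0.005, 0], [0.02, 0, 0, 0, 0, 0, 0], [0.02, 0, 0, 0, 0, 0, 0]])

```text
time: 4.38
position: [0.5764, -0.0817, 0.1787]
eef_rot: [[0.981, 0.193, 0.0], [0.193, -0.981, -0.0], [0.0, 0.0, -1.0]]
ft_force: [-0.2, -0.2, 0.0]
grip_width: 0.0256
grip_force: 15.0
```

```bash
cat >> h.py <<'E'
def ringfit(g,x0,x1,y0,y1):
    c=g[y0:y1,x0:x1].astype(float);t=cv2.threshold(c.astype(np.uint8),0,255,cv2.THRESH_OTSU)[1]
    k=max(cv2.findContours(t,cv2.RETR_EXTERNAL,cv2.CHAIN_APPROX_NONE)[0],key=cv2.contourArea)
    e=cv2.fitEllipse(k);return e[0][0]+x0,e[0][1]+y0,e[1]
E
python3 - <<'E'
from h import *
to(.656,-.0678,.16)
m=bot.camera_model('wrist');g=cv2.cvtColor(bot.capture('wrist'),cv2.COLOR_RGB2GRAY);T=bot.get_obs()['position']
r=ringfit(g,228,282,68,124);W=onz(m,r[0],r[1],.074)
# vial cap: dark blob
c=(g[235:290,228:282]<50).astype(np.uint8)*255
k=max(cv2.findContours(c,cv2.RETR_EXTERNAL,cv2.CHAIN_APPROX_NONE)[0],key=cv2.contourArea);e=cv2.fitEllipse(k)
V=onz(m,e[0][0]+228,e[0][1]+235,T[2]-.001)
print(r,W,e,V,V-T,T)
R=bot.get_obs()['eef_rot'];print('d vial->well tool',R.T@(W-V))
E
```

```text
t 4.38 tcp [ 0.5764 -0.0817  0.1787] F [-0.2 -0.2  0. ] d [0.0808 0.0017 0.0187] rot [ 0.     -0.0002 -0.0006]
(252.68410873413086, 95.07234573364258, (47.69327163696289, 59.13320541381836)) [ 0.65658109 -0.06503463  0.074     ] ((23.055885314941406, 26.956279754638672), (40.20926284790039, 46.26439666748047), 72.02020263671875) [ 0.57569801 -0.08040358  0.17766684] [-0.00069957  0.00119747 -0.001     ] [ 0.57639758 -0.08160104  0.17866684]
d vial->well tool [0.08231479 0.00055748 0.10367765]
```

```bash
cat >> h.py <<'E'
def circ(g,x0,x1,y0,y1,r0,r1,p2=12,s=4):
    c=cv2.GaussianBlur(cv2.resize(g[y0:y1,x0:x1],None,fx=s,fy=s,interpolation=cv2.INTER_CUBIC),(0,0),s*.6)
    h=cv2.HoughCircles(c,cv2.HOUGH_GRADIENT_ALT,1,10,param1=60,param2=.5,minRadius=int(r0*s),maxRadius=int(r1*s))
    return [] if h is None else [((a+.5)/s-.5+x0,(b+.5)/s-.5+y0,r/s) for a,b,r in h[0][:,:3]]
E
python3 - <<'E'
from h import *
g=cv2.cvtColor(bot.capture('wrist'),cv2.COLOR_RGB2GRAY)
print('ring',circ(g,215,296,55,136,16,30)); print('vial',circ(g,215,296,220,300,18,30))
E
```

```text
ring [(np.float32(254.375), np.float32(96.125), np.float32(25.35911))]
vial [(np.float32(252.375), np.float32(260.625), np.float32(22.258924))]
```

```bash
python3 - <<'E'
from h import *
m=bot.camera_model('wrist');o=bot.get_obs();T=o['position'];R=o['eef_rot']
W=onz(m,254.4,96.1,.074);V=onz(m,252.4,260.6,T[2]-.001)
print(W,V,R.T@(V-T),R.T@(W-V))
E
```

```text
[ 0.65617072 -0.06625342  0.074     ] [ 0.57663286 -0.08076625  0.17767629] [ 0.0003541  -0.00072236  0.00100004] [0.08082707 0.00114073 0.10368872]
```

Call:
creep_tool(increments=[[0.02, 2, 0, 0, 0, 0, 0], [0.02, 2.04, 0.05, 0, 0, 0, 0], [0.02, 0, 0, 1, 0, 0, 0], [0.02, 0, 0, 0.85, 0, 0, 0], [0.02, 0, 0, 0, 0, 0, 0], [0.02, 0, 0, 0, 0, 0, 0]])

```text
time: 5.22
position: [0.6553, -0.067, 0.1417]
eef_rot: [[0.981, 0.193, -0.0], [0.193, -0.981, 0.0], [-0.0, -0.0, -1.0]]
ft_force: [0.5, 0.8, -1.2]
grip_width: 0.0253
grip_force: 15.0
```

```bash
python3 - <<'E'
from h import *
to(.6562,-.0665,.105)
m=bot.camera_model('wrist');i=bot.capture('wrist');T=bot.get_obs()['position']
cv2.imwrite('pics/w4.png',cv2.resize(i[130:330,150:360,::-1],None,fx=3,fy=3,interpolation=cv2.INTER_CUBIC))
print(proj(m,[[.6562,-.0663,.074],T-[0,0,.001],T-[0,0,.059]]))
E
```

```text
t 5.22 tcp [ 0.6553 -0.067   0.1417] F [ 0.5  0.8 -1.2] d [ 0.001  -0.0003  0.0367] rot [-0.0001  0.0003 -0.0005]
[[253.03471786 215.06851441]
 [254.01504456 260.92460984]
 [253.91352084 220.41196366]]
```

View pics/w4.png

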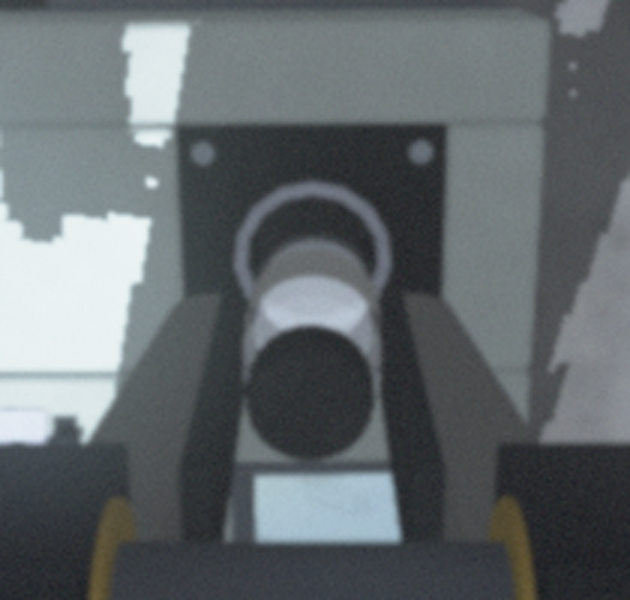

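The ring centre is at crop (313,257) and the vial's lower edge is centred on 313, so lateral alignment is good. The well is about 1 mm ahead. I'm inserting slowly.

Call:
creep_tool(increments=[[0.02, 0.04, 0, 0.2, 0, 0, 0], [0.02, 0, 0, 0.3, 0, 0, 0], [0.02, 0, 0, 0.2, 0, 0, 0], [0.02, 0, 0, 0, 0, 0, 0]])

```text
time: 5.78
position: [0.6564, -0.0666, 0.127]
eef_rot: [[0.981, 0.194, -0.001], [0.194, -0.981, 0.0], [-0.001, -0.0, -1.0]]
ft_force: [0.6, 0.4, -0.0]
grip_width: 0.0259
grip_force: 15.0
```

Call:
creep_tool(increments=[[0.02, 0, 0, 0.4, 0, 0, 0], [0.02, 0, 0, 0.4, 0, 0, 0], [0.02, 0, 0, 0, 0, 0, 0]])

```text
time: 6.15
position: [0.6562, -0.0666, 0.1106]
eef_rot: [[0.981, 0.194, -0.001], [0.194, -0.981, 0.0], [-0.001, -0.0, -1.0]]
ft_force: [0.1, 0.9, -0.8]
grip_width: 0.0257
grip_force: 15.0
```

Call:
creep_tool(increments=[[0.02, 0, 0, 0.25, 0, 0, 0], [0.02, 0, 0, 0.1, 0, 0, 0], [0.02, 0, 0, 0, 0, 0, 0]])

```text
time: 6.52
position: [0.6566, -0.0666, 0.1044]
eef_rot: [[0.981, 0.194, -0.0], [0.194, -0.981, 0.0], [-0.0, -0.0, -1.0]]
ft_force: [-0.3, -0.7, -0.4]
grip_width: 0.0258
grip_force: 15.0
```

Call:
creep_tool(increments=[[0.02, 0, 0, 0.1, 0, 0, 0], [0.02, 0, 0, 0.05, 0, 0, 0], [0.02, 0, 0, 0, 0, 0, 0]])

```text
time: 6.9
position: [0.6566, -0.0667, 0.1016]
eef_rot: [[0.981, 0.194, -0.0], [0.194, -0.981, 0.0], [-0.0, -0.0, -1.0]]
ft_force: [0.5, -0.2, -0.7]
grip_width: 0.0256
grip_force: 15.0
```

Call:
creep_tool(increments=[[0.04, 0, 0, 0, 0, 0, 0], [0.045, 0, 0, 0, 0, 0, 0], [0.05, 0, 0, 0, 0, 0, 0], [0.05, 0, 0, -1.5, 0, 0, 0], [0.05, 0, 0, -2.5, 0, 0, 0], [0.05, -1.5, 0, -1, 0, 0, 0], [0.09, 0, 0, 0, 0, 0, 0], [0.09, 0, 0, 0, 0, 0, 0]])

```text
time: 7.9
position: [0.6274, -0.0724, 0.2011]
eef_rot: [[0.981, 0.193, -0.0], [0.193, -0.981, 0.0], [-0.0, -0.0, -1.0]]
ft_force: [-0.4, -0.0, 0.1]
grip_width: 0.0678
grip_force: 0.0
```

```bash
python3 - <<'E'
from h import *
to(.4508,.1545,.24)
m=bot.camera_model('wrist');i=bot.capture('wrist')
print(proj(m,[[.6562,-.0663,.074],[.6562,-.0663,.099]]))
cv2.imwrite('pics/w5.png',cv2.resize(i[130:330,150:360,::-1],None,fx=3,fy=3,interpolation=cv2.INTER_CUBIC))
E
```

```text
t 7.9 tcp [ 0.6274 -0.0724  0.2011] F [-0.4 -0.   0.1] d [-0.1294 -0.2568 -0.0388] rot [-0.0001  0.     -0.0004]
[[253.30655018 160.31748279]
 [253.27500805 165.68909611]]
```

View pics/w5.png

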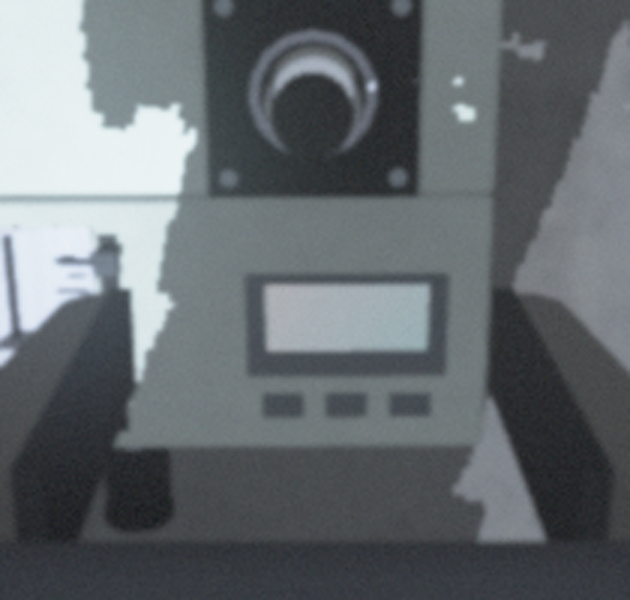

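The vial stands in the well: ring centre at crop (313,95), vial cap at (312,115). Next is the light cap.

Call:
creep_tool(increments=[[0.09, -1.08, -2.14, -0.325, 0, 0, 0], [0.09, -1.08, -2.14, -0.325, 0, 0, 0], [0.09, -1.08, -2.14, -0.325, 0, 0, 0], [0.09, -1.08, -2.14, -0.325, 0, 0, 0], [0.09, -1.08, -2.14, -0.325, 0, 0, 0], [0.09, -1.08, -2.14, -0.325, 0, 0, 0], [0.09, 0, 0, 0, 0, 0, 0], [0.09, 0, 0, 0, 0, 0, 0]])

```text
time: 8.95
position: [0.4508, 0.1544, 0.24]
eef_rot: [[0.981, 0.195, -0.0], [0.195, -0.981, -0.001], [-0.0, 0.0, -1.0]]
ft_force: [-0.4, -0.7, 0.7]
grip_width: 0.0898
grip_force: 0.0
```

```bash
python3 - <<'E'
from h import *
to(.4508,.1545,.06)
m=bot.camera_model('wrist');i=bot.capture('wrist');g=cv2.cvtColor(i,cv2.COLOR_RGB2GRAY)
p=proj(m,[.4508,.1545,.05])[0];print(p)
x,y=p.astype(int)
for c in circ(g,x-50,x+50,y-50,y+50,8,40): print(c,onz(m,c[0],c[1],.05))
cv2.imwrite('pics/w6.png',cv2.resize(i[y-60:y+60,x-60:x+60,::-1],None,fx=4,fy=4))
E
```

```text
t 8.95 tcp [0.4508 0.1544 0.24  ] F [-0.4 -0.7  0.7] d [ 1.0e-04 -2.0e-04  1.8e-01] rot [0.0004 0.0005 0.0008]
[253.57828002 177.86194145]
(np.float64(249.125), np.float64(178.625), np.float32(24.089712)) [0.44906292 0.15897973 0.05      ]
(np.float64(249.125), np.float64(178.625), np.float32(15.979166)) [0.44906292 0.15897973 0.05      ]
```

View pics/w6.png

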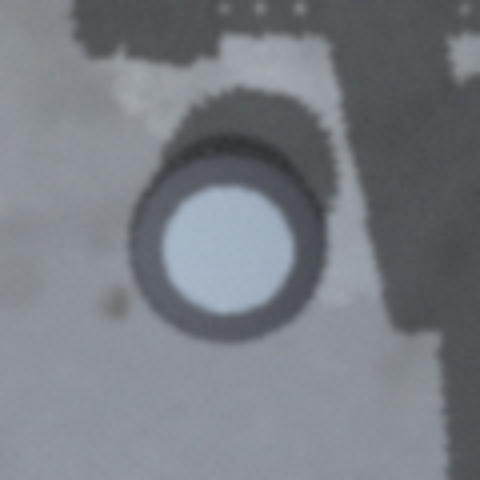

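The cap is centred at full-image pixel (249,179), giving world (0.449, 0.159), so 4.5 mm to the left of the earlier estimate. I shift, descend and grasp.

Call:
creep_tool(increments=[[0.09, -0.04, -0.23, 2.5, 0, 0, 0], [0.09, 0, 0, 3, 0, 0, 0], [0.09, 0, 0, 2, 0, 0, 0], [0.09, 0, 0, 1.7, 0, 0, 0], [0.09, 0, 0, 0, 0, 0, 0], [0.04, 0, 0, 0, 0, 0, 0], [0.04, 0, 0, 0, 0, 0, 0], [0.04, 0, 0, 0, 0, 0, 0]], grip_force=20)

```text
time: 10.0
position: [0.4495, 0.159, 0.0577]
eef_rot: [[0.981, 0.193, 0.002], [0.193, -0.981, 0.001], [0.002, -0.0, -1.0]]
ft_force: [0.4, 0.2, 0.8]
grip_width: 0.0616
grip_force: 0.0
```

Call:
creep_tool(increments=[[0.04, 0, 0, 0, 0, 0, 0], [0.04, 0, 0, 0, 0, 0, 0], [0.04, 0, 0, 0, 0, 0, 0]])

```text
time: 10.38
position: [0.4491, 0.1589, 0.0572]
eef_rot: [[0.981, 0.194, 0.001], [0.194, -0.981, 0.0], [0.001, -0.0, -1.0]]
ft_force: [-0.4, -1.5, 7.4]
grip_width: 0.0524
grip_force: 20.0
```

Call:
creep_tool(increments=[[0.04, 0, 0, -2.5, 0, 0, 0], [0.04, 0, 0, -2.5, 0, 0, 0], [0.04, 0, 0, -1.75, 0, 0, 0], [0.04, 0, 0, 0, 0, 0, 0]])

```text
time: 10.88
position: [0.4502, 0.1594, 0.1942]
eef_rot: [[0.981, 0.194, 0.005], [0.194, -0.981, 0.002], [0.005, -0.001, -1.0]]
ft_force: [1.2, -0.2, -0.3]
grip_width: 0.0523
grip_force: 20.0
```

Call:
creep_tool(increments=[[0.04, 1.33, 2.18, 0, 0, 0, 0], [0.04, 1.33, 2.18, 0, 0, 0, 0], [0.04, 1.33, 2.18, 0, 0, 0, 0], [0.04, 1.33, 2.18, 0, 0, 0, 0], [0.04, 1.33, 2.18, 0, 0, 0, 0], [0.04, 1.33, 2.18, 0, 0, 0, 0], [0.04, 0, 0, 0, 0, 0, 0], [0.04, 0, 0, 0, 0, 0, 0]])

```text
time: 11.88
position: [0.6546, -0.0667, 0.1897]
eef_rot: [[0.981, 0.193, -0.003], [0.193, -0.981, 0.001], [-0.003, -0.001, -1.0]]
ft_force: [-0.7, 0.2, -1.3]
grip_width: 0.0528
grip_force: 20.0
```

```bash
python3 - <<'E'
from h import *
to(.6562,-.0666,.13)
m=bot.camera_model('wrist');i=bot.capture('wrist');g=cv2.cvtColor(i,cv2.COLOR_RGB2GRAY);o=bot.get_obs();T=o['position']
P=T-[0,0,.007];p=proj(m,P)[0];print(p);x,y=p.astype(int)
for c in circ(g,x-90,x+90,y-90,y+90,15,80): print(c,o['eef_rot'].T@(onz(m,c[0],c[1],P[2])-T))
cv2.imwrite('pics/w7.png',i[:,:,::-1])
E
```

```text
t 11.88 tcp [ 0.6546 -0.0667  0.1897] F [-0.7  0.2 -1.3] d [0.0018 0.0003 0.0597] rot [-0.0012  0.0029 -0.0006]
[252.98642203 256.12243475]
```

View pics/w7.png

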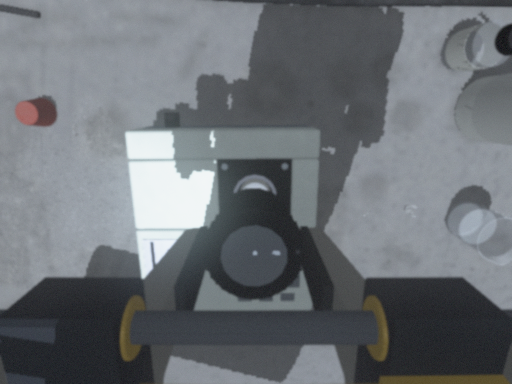

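The held cap is centred at about (254,256), matching the prediction of (253,256). I'm lowering it over the vial.

Call:
creep_tool(increments=[[0.04, 0.07, 0, 0, 0, 0, 0], [0.04, 0, 0, 1, 0, 0, 0], [0.04, 0, 0, 0.75, 0, 0, 0], [0.04, 0, 0, 0.6, 0, 0, 0], [0.04, 0, 0, 0.35, 0, 0, 0], [0.04, 0, 0, 0, 0, 0, 0]])

```text
time: 12.68
position: [0.657, -0.0667, 0.1369]
eef_rot: [[0.981, 0.194, -0.001], [0.194, -0.981, 0.0], [-0.001, -0.0, -1.0]]
ft_force: [0.0, 0.4, -0.9]
grip_width: 0.0521
grip_force: 20.0
```

Call:
creep_tool(increments=[[0.04, 0, 0, 0.2, 0, 0, 0], [0.04, 0, 0, 0.15, 0, 0, 0], [0.04, 0, 0, 0.05, 0, 0, 0], [0.04, 0, 0, 0, 0, 0, 0]])

```text
time: 13.18
position: [0.6573, -0.0667, 0.1296]
eef_rot: [[0.981, 0.194, 0.0], [0.194, -0.981, 0.0], [0.0, 0.0, -1.0]]
ft_force: [-0.2, 0.3, -0.6]
grip_width: 0.0525
grip_force: 20.0
```

Call:
creep_tool(increments=[[0.04, 0, 0, 0.05, 0, 0, 0], [0.04, 0, 0, 0.05, 0, 0, 0], [0.04, 0, 0, 0, 0, 0, 0]])

```text
time: 13.55
position: [0.6572, -0.0667, 0.1275]
eef_rot: [[0.981, 0.194, -0.0], [0.194, -0.981, 0.0], [-0.0, -0.0, -1.0]]
ft_force: [0.2, -0.2, -0.2]
grip_width: 0.0528
grip_force: 20.0
```

Call:
creep_tool(increments=[[0.04, 0, 0, 0.05, 0, 0, 0], [0.04, 0, 0, 0, 0, 0, 0]])

```text
time: 13.8
position: [0.6573, -0.0667, 0.1273]
eef_rot: [[0.981, 0.194, 0.0], [0.194, -0.981, -0.0], [0.0, 0.0, -1.0]]
ft_force: [-2.0, 0.2, 5.5]
grip_width: 0.0528
grip_force: 20.0
```

Call:
creep_tool(increments=[[0.04, 0, 0, 0.05, 0, 0, 0], [0.04, 0, 0, 0, 0, 0, 0]])

```text
time: 14.05
position: [0.6574, -0.0667, 0.1272]
eef_rot: [[0.981, 0.194, 0.0], [0.194, -0.981, -0.0], [0.0, 0.0, -1.0]]
ft_force: [-5.1, 0.9, 12.8]
grip_width: 0.0525
grip_force: 20.0
```

Contact came at the expected deck height, so the cap is flat. I release it and go above the knob.

Call:
creep_tool(increments=[[0.04, 0, 0, -0.1, 0, 0, 0], [0.09, 0, 0, 0, 0, 0, 0], [0.09, 0, 0, 0, 0, 0, 0], [0.09, 0, 0, 0, 0, 0, 0], [0.09, 0, 0, 0, 0, 0, 0], [0.09, 0, 0, -2.5, 0, 0, 0], [0.09, 0, 0, -1.5, 0, 0, 0], [0.09, 0, 0, 0, 0, 0, 0]])

```text
time: 15.05
position: [0.6589, -0.0669, 0.2104]
eef_rot: [[0.981, 0.194, 0.005], [0.194, -0.981, -0.001], [0.005, 0.001, -1.0]]
ft_force: [0.6, -0.6, -0.0]
grip_width: 0.0899
grip_force: 0.0
```

Call:
creep_tool(increments=[[0.06, -2.35, -1.02, 0, 0, 0, 0], [0.06, -2.35, -1.02, 0, 0, 0, 0], [0.06, -2.35, -1.02, 0, 0, 0, 0], [0.06, 0, 0, 0, 0, 0, 0], [0.06, 0, 0, 0, 0, 0, 0]])

```text
time: 15.68
position: [0.5077, -0.034, 0.2074]
eef_rot: [[0.981, 0.194, 0.001], [0.194, -0.981, -0.0], [0.001, 0.0, -1.0]]
ft_force: [-0.3, 0.1, 0.3]
grip_width: 0.0601
grip_force: 0.0
```

```bash
python3 - <<'E'
from h import *
to(.5076,-.0339,.042)
m=bot.camera_model('wrist');i=bot.capture('wrist');g=cv2.cvtColor(i,cv2.COLOR_RGB2GRAY)
t=np.array([.6215,-.0475]);th=.195;R=np.array([[C,-S],[S,C]])
f=lambda x,y,z:[*(R@[x,y]+t),z]
print(proj(m,[f(-.109,.036,.059),f(-.085,.08,.07),f(-.085,-.08,.07),f(.03,-.026,.12),f(-.123,.036,.06)]))
np.save('pics/w8.npy',m['pose']);np.save('pics/w8g.npy',i)
# deck-left-front crop on left; whole right
a=cv2.resize(i[60:280,150:300,::-1],None,fx=2.7,fy=2.7,interpolation=cv2.INTER_CUBIC)
b=cv2.resize(i[:,:,::-1],None,fx=.75,fy=.75)
h=np.zeros((600,800,3),np.uint8);h[:a.shape[0],:a.shape[1]]=a;h[:288,410:794]=b;cv2.imwrite('pics/w8.png',h);print(a.shape)
E
```

```text
t 15.68 tcp [ 0.5077 -0.034   0.2074] F [-0.3  0.1  0.3] d [-1.000e-04 -2.000e-04  1.654e-01] rot [ 0.0002 -0.0005 -0.    ]
[[252.92595215 187.66687154]
 [203.18794198 164.45352541]
 [383.63340043 164.60380154]
 [348.94422556   2.21388418]
 [252.92524765 202.26764905]]
(594, 405, 3)
```

View pics/w8.png

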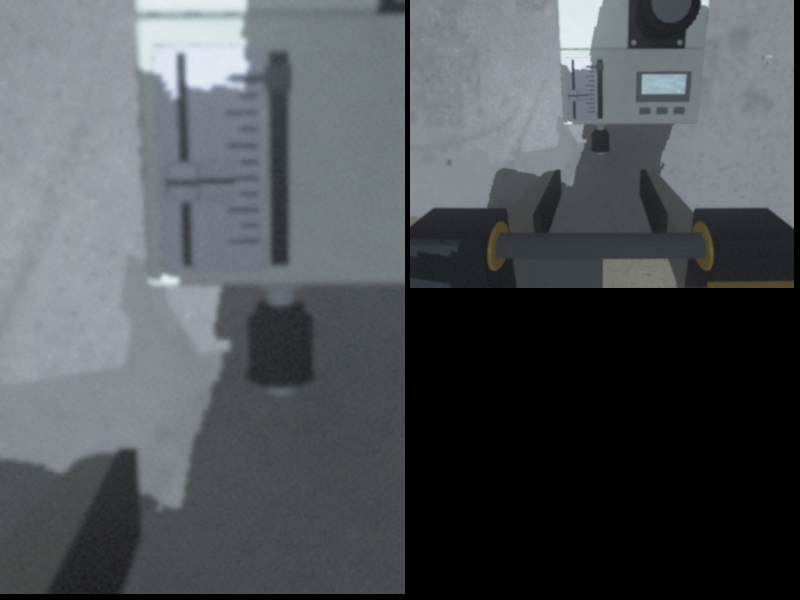

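The light cap is on. The knob is at crop (280,344), as predicted; the pointer arm is at crop row ~77 and the rider line at ~182. I'll measure those two subpixel by numbers.

```bash
python3 - <<'E'
from h import *
i=np.load('pics/w8g.npy');g=cv2.cvtColor(i,cv2.COLOR_RGB2GRAY).astype(float)
for a,b in((226,230),(230,236),(236,240),(240,245)):
    print(a,b,[(r,int(v)) for r,v in zip(range(78,158),g[78:158,a:b].mean(1))])
E
```

```text
226 230 [(78, 227), (79, 229), (80, 230), (81, 229), (82, 230), (83, 230), (84, 229), (85, 230), (86, 230), (87, 231), (88, 230), (89, 229), (90, 225), (91, 210), (92, 186), (93, 157), (94, 134), (95, 126), (96, 125), (97, 124), (98, 125), (99, 125), (100, 123), (101, 124), (102, 122), (103, 123), (104, 124), (105, 123), (106, 123), (107, 123), (108, 123), (109, 122), (110, 123), (111, 123), (112, 121), (113, 122), (114, 121), (115, 122), (116, 121), (117, 121), (118, 118), (119, 117), (120, 117), (121, 118), (122, 118), (123, 117), (124, 116), (125, 107), (126, 88), (127, 84), (128, 106), (129, 116), (130, 117), (131, 114), (132, 114), (133, 112), (134, 112), (135, 117), (136, 118), (137, 119), (138, 119), (139, 119), (140, 118), (141, 119), (142, 118), (143, 119), (144, 118), (145, 118), (146, 118), (147, 119), (148, 118), (149, 118), (150, 117), (151, 118), (152, 118), (153, 117), (154, 117), (155, 118), (156, 118), (157, 118)]
230 236 [(78, 229), (79, 230), (80, 230), (81, 230), (82, 230), (83, 231), (84, 231), (85, 230), (86, 230), (87, 222), (88, 209), (89, 206), (90, 210), (91
[... 1970 characters left out ...]
), (99, 122), (100, 114), (101, 103), (102, 110), (103, 118), (104, 122), (105, 120), (106, 113), (107, 102), (108, 103), (109, 114), (110, 119), (111, 119), (112, 114), (113, 101), (114, 98), (115, 110), (116, 118), (117, 119), (118, 114), (119, 99), (120, 97), (121, 110), (122, 119), (123, 118), (124, 111), (125, 98), (126, 97), (127, 110), (128, 118), (129, 118), (130, 112), (131, 99), (132, 101), (133, 112), (134, 117), (135, 115), (136, 108), (137, 94), (138, 100), (139, 112), (140, 117), (141, 115), (142, 107), (143, 97), (144, 107), (145, 116), (146, 117), (147, 111), (148, 100), (149, 93), (150, 107), (151, 115), (152, 117), (153, 116), (154, 117), (155, 116), (156, 117), (157, 118)]
```

Call:
creep_tool(increments=[[0.06, -0.025, 0.015, 2, 0, 0, 0], [0.06, 0, 0, 2.5, 0, 0, 0], [0.06, 0, 0, 2.5, 0, 0, 0], [0.06, 0, 0, 1.25, 0, 0, 0], [0.06, 0, 0, 0, 0, 0, 0], [0.06, 0, 0, 0, 0, 0, 0]])

```text
time: 16.48
position: [0.5079, -0.0345, 0.0431]
eef_rot: [[0.981, 0.193, 0.001], [0.193, -0.981, -0.0], [0.001, 0.0, -1.0]]
ft_force: [0.6, -0.2, 0.2]
grip_width: 0.0601
grip_force: 0.0
```

```bash
python3 - <<'E'
from h import *
to(.5076,-.0339,.042)
np.save('pics/w9.npy',bot.camera_model('wrist')['pose']);np.save('pics/w9g.npy',bot.capture('wrist'))
E
```

```text
t 16.48 tcp [ 0.5079 -0.0345  0.0431] F [ 0.6 -0.2  0.2] d [-0.0001 -0.0007  0.0011] rot [ 0.0003 -0.001  -0.0004]
```

```bash
python3 - <<'E'
from h import *
i=np.load('pics/w9g.npy');g=cv2.cvtColor(i,cv2.COLOR_RGB2GRAY).astype(float)
m=bot.camera_model('wrist');m['pose']=np.load('pics/w9.npy')
t=np.array([.6215,-.0475]);R=np.array([[C,-S],[S,C]])
f=lambda x,y,z:[*(R@[x,y]+t),z]
# rider line/pointer in w8 -> predicted photometer x for heights, and predicted rows in w9
m8=dict(m);m8['pose']=np.load('pics/w8.npy')
for nm,u,v in(('rider',231,126.45),('point',238,88.5),('tick30',242,125.6),('tick0',242,89)):
    for z in(.07,.072,.075,.08):
        P=onz(m8,u,v,z);print(nm,z,'x_ph',(R.T@(P[:2]-t)).round(4),'w9',proj(m,P)[0].round(1))
cv2.imwrite('pics/w9.png',i[:,:,::-1])
for u in range(185,245,6): 
    p=g[:140,u:u+6].mean(1);d=[(r,int(p[r]),int(p[r]-.5*(p[r-6]+p[r+6]))) for r in range(7,133) if p[r]<=p[r-1] and p[r]<p[r+1] and p[r]-.5*(p[r-6]+p[r+6])<-7];print(u,d)
E
```

```text
rider 0.07 x_ph [-0.052   0.0548] w9 [199.3 155.7]
rider 0.072 x_ph [-0.0519  0.0546] w9 [198.8 156.2]
rider 0.075 x_ph [-0.0517  0.0544] w9 [197.9 157. ]
rider 0.08 x_ph [-0.0514  0.0541] w9 [196.4 158.3]
point 0.07 x_ph [-0.0209  0.0484] w9 [214.   65.3]
point 0.072 x_ph [-0.021   0.0483] w9 [213.6  64.9]
point 0.075 x_ph [-0.0212  0.0482] w9 [212.9  64.3]
point 0.08 x_ph [-0.0214  0.0479] w9 [211.8  63.1]
tick30 0.07 x_ph [-0.0513  0.0453] w9 [225.  153.8]
tick30 0.072 x_ph [-0.0512  0.0453] w9 [224.7 154.2]
tick30 0.075 x_ph [-0.051   0.0452] w9 [224.3 155. ]
tick30 0.08 x_ph [-0.0507  0.045 ] w9 [223.5 156.3]
tick0 0.07 x_ph [-0.0213  0.0451] w9 [223.8  66.6]
tick0 0.072 x_ph [-0.0214  0.045 ] w9 [223.5  66.2]
tick0 0.075 x_ph [-0.0216  0.0449] w9 [223.   65.5]
tick0 0.08 x_ph [-0.0218  0.0447] w9 [222.1  64.4]
185 [(8, 167, -32), (36, 142, -9)]
191 [(7, 130, -12)]
197 [(67, 131, -9)]
203 [(66, 86, -53), (97, 91, -46), (126, 96, -39)]
209 [(67, 80, -55), (82, 131, -7), (97, 83, -55), (126, 78, -58)]
215 [(67, 79, -56), (82, 87, -50), (97, 81, -55), (112, 89, -47), (126, 79, -55)]
221 [(65, 77, -56), (67, 75, -57), (82, 83, -51), (97, 84, -49), (112, 83, -49), (126, 80, -52)]
227 [(65, 76, -57), (67, 76, -56), (82, 93, -41), (97, 93, -40), (111, 92, -40), (126, 84, -47)]
233 [(66, 73, -50)]
239 [(45, 91, -21), (57, 76, -7), (75, 75, -10)]
```

Units first: shifts go in units of 20 mm. So -0.01 m is -0.5, 0.0015 m is 0.075.

Call:
creep_tool(increments=[[0.06, 0.075, -0.025, -0.5, 0, 0, 0], [0.015, 0, 0, 0, 0, 0, 0], [0.015, 0, 0, 0, 0, 0, 0], [0.015, 0, 0, 0, 0, 0, 0], [0.015, 0, 0, 0, 0, 0, 0], [0.015, 0, 0, 0, 0, 0, 0]], grip_force=40)

```text
time: 17.27
position: [0.508, -0.0338, 0.0525]
eef_rot: [[0.981, 0.194, -0.0], [0.194, -0.981, -0.0], [-0.0, 0.0, -1.0]]
ft_force: [0.1, -2.6, 0.6]
grip_width: 0.0205
grip_force: 39.2
```

```bash
python3 - <<'E'
from h import *
to(.5,0,.05)
i=np.load('pics/w9g.npy');g=cv2.cvtColor(i,cv2.COLOR_RGB2GRAY).astype(float)
for u in range(173,233,6): 
    p=g[:,u:u+6].mean(1);print(u,[(r,int(p[r])) for r in range(146,166)])
E
```

```text
t 17.27 tcp [ 0.508  -0.0338  0.0525] F [ 0.1 -2.6  0.6] d [-0.0013 -0.0347  0.0025] rot [0.0002 0.0003 0.    ]
173 [(146, 122), (147, 122), (148, 123), (149, 122), (150, 122), (151, 122), (152, 122), (153, 123), (154, 123), (155, 123), (156, 123), (157, 120), (158, 110), (159, 96), (160, 86), (161, 87), (162, 97), (163, 114), (164, 122), (165, 125)]
179 [(146, 128), (147, 126), (148, 126), (149, 126), (150, 126), (151, 125), (152, 124), (153, 124), (154, 119), (155, 109), (156, 95), (157, 87), (158, 89), (159, 100), (160, 114), (161, 122), (162, 120), (163, 122), (164, 121), (165, 121)]
185 [(146, 132), (147, 131), (148, 132), (149, 132), (150, 133), (151, 132), (152, 132), (153, 129), (154, 125), (155, 108), (156, 85), (157, 71), (158, 74), (159, 94), (160, 119), (161, 130), (162, 133), (163, 134), (164, 133), (165, 131)]
191 [(146, 131), (147, 132), (148, 132), (149, 131), (150, 131), (151, 131), (15
[... 906 characters left out ...]
5), (148, 135), (149, 134), (150, 134), (151, 131), (152, 122), (153, 94), (154, 79), (155, 99), (156, 122), (157, 131), (158, 133), (159, 132), (160, 133), (161, 132), (162, 133), (163, 134), (164, 133), (165, 128)]
221 [(146, 133), (147, 132), (148, 132), (149, 131), (150, 132), (151, 129), (152, 119), (153, 93), (154, 77), (155, 97), (156, 121), (157, 130), (158, 132), (159, 131), (160, 132), (161, 132), (162, 131), (163, 132), (164, 129), (165, 124)]
227 [(146, 130), (147, 131), (148, 130), (149, 132), (150, 131), (151, 129), (152, 118), (153, 93), (154, 80), (155, 97), (156, 120), (157, 129), (158, 131), (159, 130), (160, 130), (161, 130), (162, 129), (163, 130), (164, 128), (165, 123)]
```

Converted, -0.008 m is -0.4, -0.006 m is -0.3.

Call:
creep_tool(increments=[[0.015, -0.3, 0, 0, 0, 0, 0], [0.015, -0.4, 0, 0, 0, 0, 0], [0.015, -0.4, 0, 0, 0, 0, 0], [0.015, -0.3, 0, 0, 0, 0, 0], [0.015, -0.13, 0, 0, 0, 0, 0], [0.015, 0, 0, 0, 0, 0, 0], [0.015, 0, 0, 0, 0, 0, 0]])

```text
time: 18.15
position: [0.4788, -0.0397, 0.0526]
eef_rot: [[0.981, 0.194, 0.002], [0.194, -0.981, -0.0], [0.002, 0.001, -1.0]]
ft_force: [6.7, -1.3, -8.2]
grip_width: 0.0212
grip_force: 39.3
```

```bash
python3 - <<'E'
from h import *
o=bot.get_obs();print('moved',o['eef_rot'].T@(o['position']-[.508,-.0338,.0525]),o['grip_width'])
i=bot.capture('wrist');g=cv2.cvtColor(i,cv2.COLOR_RGB2GRAY).astype(float)
m=bot.camera_model('wrist');np.save('pics/wag.npy',i)
t=np.array([.6215,-.0475]);R=np.array([[C,-S],[S,C]])
f=lambda x,y,z:[*(R@[x,y]+t),z]
print('tick0 / tick30 / tongue pred',proj(m,[f(-.0213,.045,.07),f(-.0513,.045,.07),f(-.0519,.0545,.072),f(-.0519,.05,.072)]).round(1))
for u in range(180,248,4):
    p=g[:,u:u+4].mean(1);print(u,[(r,int(p[r])) for r in range(8,160) if p[r]<=p[r-1] and p[r]<p[r+1] and p[r]-.5*(p[r-7]+p[r+7])<-12])
E
```

```text
moved [-0.02975223  0.00014176 -0.00014702] 0.021245991002116837
tick0 / tick30 / tongue pred [[226.2 -20.4]
 [227.9  70.9]
 [201.5  72.1]
 [213.8  72.1]]
180 [(87, 139)]
184 [(55, 163), (72, 106)]
188 [(44, 166), (46, 165), (72, 100)]
192 [(72, 99)]
196 [(72, 95)]
200 [(72, 92)]
204 [(11, 137), (42, 149), (72, 88)]
208 [(11, 109), (42, 111), (72, 86), (89, 141), (99, 124), (126, 136)]
212 [(11, 106), (42, 108), (71, 94), (99, 103), (126, 104)]
216 [(11, 101), (27, 128), (42, 104), (56, 137), (70, 92), (99, 100), (126, 103)]
220 [(11, 100), (27, 102), (42, 101), (56, 102), (70, 90), (85, 101), (99, 100), (112, 109), (126, 99)]
224 [(11, 96), (27, 101), (42, 98), (56, 101), (68, 89), (85, 98), (99, 97), (112, 102), (126, 97)]
228 [(11, 94), (27, 98), (42, 98), (56, 97), (70, 87), (85, 99), (99, 96), (112, 99), (126, 96)]
232 [(11, 127), (27, 121), (42, 119), (56, 114), (69, 87), (85, 108), (99, 102), (112, 103), (126, 97)]
236 [(68, 85), (70, 84)]
240 [(68, 82)]
244 [(140, 102), (142, 101), (144, 103)]
```

```bash
python3 - <<'E'
from h import *
g=cv2.cvtColor(np.load('pics/wag.npy'),cv2.COLOR_RGB2GRAY).astype(int)
print('      ',*range(61,81))
for u in range(196,256,2): print(u,g[61:81,u:u+2].mean(1).astype(int))
E
```

```text
61 62 63 64 65 66 67 68 69 70 71 72 73 74 75 76 77 78 79 80
196 [163 162 161 161 162 162 161 159 151 133 109  95 100 118 141 156 161 163
 164 160]
198 [159 161 160 160 159 160 159 157 150 131 106  96  99 119 140 155 159 160
 162 161]
200 [161 160 160 161 160 161 158 159 149 130 106  93  97 118 140 155 158 159
 161 160]
202 [159 159 159 160 160 158 157 157 149 130 105  92  95 115 141 154 160 160
 158 160]
204 [160 159 158 161 158 160 158 156 149 128 103  89  93 114 139 152 158 158
 158 156]
206 [156 158 157 161 158 157 157 156 147 127 102  86  92 114 137 153 155 158
 156 157]
208 [158 156 159 159 159 157 157 155 147 126 100  88  91 113 139 151 158 158
 158 155]
210 [155 156 156 158 156 155 153 151 144 123 100  84  90 112 138 152 157 156
 156 158]
212 [147 146 147 146 144 140 133 126 120 107  94  89  94 111 132 147 151 150
 149 149]
214 [152 152 152 149 141 125 108  99  96  96  95 108 123 135 142 146 148 146
 147 145]
216 [157 158 156 154 148 128 106  96  94  92  96 115 136 151 154 156 156 155
 154 154]
218 [157 157 157 154 148 127 106  92  93  92  96 116 137 151 156 156 156 155
 155 1
[... 743 characters left out ...]
4  90 108 133 146 149 151 151 151
 150 151]
238 [147 146 145 143 130 109  92  87  86  85  87 108 130 144 146 147 148 149
 148 147]
240 [121 120 117 116 108  97  86  82  83  83  85  99 113 123 127 128 129 136
 140 145]
242 [ 86  86  86  87  85  83  83  82  81  83  85  87  89  90  91  90  92  97
 112 131]
244 [84 84 84 85 85 86 86 85 85 86 84 86 87 85 87 86 85 82 82 93]
246 [86 86 86 82 83 85 86 84 86 86 85 85 86 86 87 86 84 78 77 73]
248 [85 84 83 84 84 85 86 86 84 85 86 87 84 87 86 85 85 81 77 72]
250 [85 86 86 82 84 86 85 85 86 86 86 87 84 86 84 87 83 79 76 69]
252 [86 85 88 87 83 85 85 85 84 86 87 85 86 85 87 85 83 80 76 73]
254 [85 85 85 86 85 85 86 85 84 85 85 85 84 85 84 86 81 80 76 68]
```

Converted, -0.0011 m is -0.055.

Call:
creep_tool(increments=[[0.015, -0.055, 0, 0, 0, 0, 0], [0.015, 0, 0, 0, 0, 0, 0], [0.015, 0, 0, 0, 0, 0, 0], [0.015, 0, 0, 0, 0, 0, 0]])

```text
time: 18.7
position: [0.4779, -0.0399, 0.0526]
eef_rot: [[0.981, 0.194, 0.003], [0.194, -0.981, -0.0], [0.002, 0.001, -1.0]]
ft_force: [7.0, -1.8, -9.1]
grip_width: 0.0206
grip_force: 39.3
```

```bash
python3 - <<'E'
from h import *
o=bot.get_obs();print('moved',o['eef_rot'].T@(o['position']-[.508,-.0338,.0525]))
g=np.mean([cv2.cvtColor(bot.capture('wrist'),cv2.COLOR_RGB2GRAY).astype(float) for _ in range(4)],0)
def edges(u0,u1,a,b):
    p=g[a:b,u0:u1].mean(1);h=(np.percentile(p,90)+p.min())/2;k=p.argmin();i=k
    while p[i]<h:i-=1
    j=k
    while p[j]<h:j+=1
    return round(a+i+(p[i]-h)/(p[i]-p[i+1]),2),round(a+j-(p[j]-h)/(p[j]-p[j-1]),2)
for u in(190,196,202,206,214,218,222,226,230,234,236):
    e=edges(u,u+3,58,82);print(u,e,sum(e)/2)
print('ticks',[sum(edges(222,228,c-5,c+6))/2 for c in(38,52,81,95)])
E
```

```text
moved [-0.03072991  0.00016931 -0.00016006]
190 (np.float64(67.33), np.float64(71.69)) 69.50999999999999
196 (np.float64(67.3), np.float64(71.53)) 69.41499999999999
202 (np.float64(67.25), np.float64(71.47)) 69.36
206 (np.float64(67.17), np.float64(71.39)) 69.28
214 (np.float64(66.17), np.float64(72.32)) 69.245
218 (np.float64(66.1), np.float64(72.39)) 69.245
222 (np.float64(66.12), np.float64(72.39)) 69.255
226 (np.float64(65.87), np.float64(72.37)) 69.12
230 (np.float64(65.69), np.float64(72.4)) 69.045
234 (np.float64(65.76), np.float64(72.34)) 69.05000000000001
236 (np.float64(65.75), np.float64(72.33)) 69.03999999999999
ticks [np.float64(38.715), np.float64(53.54), np.float64(82.175), np.float64(96.07)]
```

Call:
creep_tool(increments=[[0.015, 0, 0, 0, 0, 0, 0], [0.015, 0, 0, 0, 0, 0, 0]])

```text
time: 19.15
position: [0.4779, -0.0399, 0.0526]
eef_rot: [[0.981, 0.194, 0.003], [0.194, -0.981, -0.0], [0.002, 0.001, -1.0]]
ft_force: [6.5, -1.0, -9.4]
grip_width: 0.0207
grip_force: 39.3
```

```bash
python3 -c "
from workcell import bot
print(bot.sign_off())"
```

```text
the job is handed in; nothing more can be done
None
```

I handed the job in at 19 s: the vial is in its well, the light cap is on the deck over it, and the gripper is holding the knob about 31 mm out, with the pointer on the rider's line to within about 0.1 mm as measured in the wrist camera; no verdict came back.

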